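# Clamp the sign board on the table easel

### The job

Clamp the sign board on the table easel so that it cannot shift while it is painted: loosen the bar knob of the easel's top clamp before moving it, slide the clamp down the mast until its lip sits snug on the board's top edge, and tighten the knob again. The board stays seated on its ledge; leave the ledge's own knob and the things around the easel as they are.

Things in the scene. Friction and masses are not known exactly. Their poses are not given: they have to be found in the camera images.
- top_knob (a joint): Turn of the top clamp's knob, rad: 0 = fully tight (end stop), 1.4 = fully loose (end stop). Loosens counterclockwise seen from in front (positive about knob_grip's z), tightens clockwise. Below 0.3 the clamp is locked on the mast (some 20 N to drag it); from 0.9 it is free. Takes 0.05 to 0.25 N m, stays where it is left, keeps its height as it turns. It starts tight (0 to 0.2).
- knob_grip (a point): Grip point of the top clamp's black bar knob: the bar is 62 mm long, 16 mm wide, 24 mm tall. The point lies on the knob's axis, 28 mm out from the clamp's front face; the bar spans 12 to 36 mm out from that face, on a round neck. x lies along the bar, z is the axis, pointing out of the easel's face (32 degrees from vertical); the frame turns with the knob.
- top_clamp (a joint): Travel of the top clamp along the mast, m, growing up the slope, between stops at -0.12 and 0.06. With the knob loose it slides with about 1 to 6 N and stays where it is left.
- clamp_lip (a point): Top clamp: beech block 70 wide, 72 long (up slope), its face 22 mm out from the mast's, with a 120 mm crosspiece at its low end. The point: middle of the crosspiece's lower face, which comes to bear on the board's top edge; a lip in front overhangs the board's face by 13 mm, 4 mm clear of it. x up the slope along the mast, y across, z out of the face. Knob axis 46 mm up the slope (+x) from here.
- easel: Beech table easel, 420 mm deep, 300 mm wide, 300 mm high, fixed on the table. Origin under the centre of its base; -x is its front (low side), z up. Its one mast, 50 mm wide, 470 mm long, rises towards +x, 32 degrees above the table. The clamp rides high on the mast; below it the board stands on a ledge 320 mm wide.
- ledge_seat (a point): Middle of the ledge's upper face, on the mast's face where the board's lower edge stands. x points up the slope along the mast, y across, z out of the easel's face.
- board: Loose plywood sign board 240 mm wide, 160 mm high, 10 mm thick, about 250 g, painted white with a green band, leaning on the mast with its lower edge on the ledge. Origin at the centre of its rear face. Its own axes are those of the easel when the board lies as it should (z then vertical); the board's plane slopes 32 degrees in them.
- board_face (a point): Centre of the board's painted face; x points up the slope in the board's plane, y across, z out of the face.
- board_top (a point): Middle of the board's top edge (mid-thickness, 80 mm up the slope from the board's centre); axes as board_face.
- ledge_knob (a joint): Turn of the ledge's own knob, of the same kind as the top one, low on the mast below the ledge; 0 = tight, as it starts. Leave it alone.
- brush: Paint brush 171 mm long, 10 mm thick, lying along the ledge in front of the board. Origin on its axis, 85 mm from the handle's end. Leave it.
- paint_bottle: Ochre paint bottle, 68 mm across, 200 mm tall, white cap, standing behind the easel. Origin under its centre. Leave it.
- white_bottle: White bottle, 56 mm across, 150 mm tall, in front of the easel. Origin under its centre. Leave it.
- tape_roll: Roll of tape lying flat in front of the easel, 110 mm across, 30 mm high. Origin under its centre. Leave it.
- cup: White plastic cup, 80 mm across, 100 mm tall, behind the easel. Origin under its centre. Leave it.
- jar: Amber jar with a metal lid, 76 mm across, 85 mm tall. Origin under its centre. Leave it.
- cutout: Green painted wooden cut-out with rounded ends, 250 by 90 mm, 35 mm thick, lying on the table. Origin under its centre. Leave it.

How it is judged:
On the way, in this order (a step that is already met when the one before it is completed fails the run):
1. the top clamp's knob is loosened (past 0.6 rad) while the clamp is still where it was (within 20 mm) (value of joint top_knob above 0.6 rad and distance of clamp_lip from where it was at the start of the episode below 0.02 m), for 0.1 s.
2. the clamp is slid down until its lip sits on the board's top edge (gap under 4 mm) (x of clamp_lip in the frame of board_top between -0.003 and 0.004 m and y of clamp_lip in the frame of board_top between -0.04 and 0.04 m), for 0.1 s.
At the end, for the whole second after the job is handed in: The top clamp's crosspiece sits on the board's top edge with a gap under 4 mm, its knob is tight (below 0.3 rad), the board rests still, flat on the mast (within 4 mm) with its lower edge on the ledge (within 5 mm) (all of step 2 and x of board_face in the frame of ledge_seat between 0.075 and 0.085 m and z of board_face in the frame of ledge_seat between 0.006 and 0.014 m and value of joint top_knob below 0.3 rad and linear speed of board below 0.01 m/s); the robot touches nothing.
It fails at once if the ledge's knob is turned by more than 0.25 rad (value of joint ledge_knob above 0.25 rad).
It fails at once if a thing standing around the easel is moved more than 25 mm (distance of any of brush, paint_bottle, white_bottle, tape_roll, cup, jar, cutout from where it was at the start of the episode above 0.025 m).
It fails at once if the board is lifted or knocked more than 20 mm from its place (distance of board_face from where it was at the start of the episode above 0.02 m).
It also fails if it takes over 48 s, if anything falls off the work surface, if the arm or the gripper's body presses on something with over 40 N, if the wrist force passes 120 N, or if a joint passes its speed limit or range.

### The arm

A 6-joint arm with a two-finger parallel gripper is mounted at the origin on the work surface. World frame = base frame: x ahead of the robot, y to its left, z up, the work surface at z = 0. Lengths are in m, angles in rad, forces in N, time in s.
With the tool pointing down it reaches from about 0.35 to 0.85 m from the base axis. Payload 8.1 kg.
Tool frame: the origin (TCP) lies at the very end of the fingers, on their centre line; the grasp point (between the pads) lies 19 mm behind it; z points along the fingers, y is the line along which they close (so a half turn about z gives the same grasp; the last joint's range is limited). The gripper opens to 85 mm and grips with 20 to 120 N. Pads are 22 mm wide; open, the fingers measure 114 mm over their backs; the gripper's body (76 mm by 85 mm) begins 54 mm behind the grasp point. The pads swing forward as they close: fully open they stand 13 mm farther back than shut.
Start: joints at [1.157, 0.13, 1.488, -0, 1.523, -0.085], TCP at [0.194, 0.568, 0.231] pointing down, gripper open.
Joint ranges: [-2.96, 2.96], [-0.89, 2.26], [0.02, 2.5], [-1.34, 4.48], [0, 2.73], [-2.66, 2.66]. Speed limits (rad/s): [2.39, 2.39, 2.79, 3.14, 3.14, 3.14].

### API

Orientations are given as a 3x3 rotation matrix whose columns are the frame's x, y, z axes.
In Python, from workcell import monitor, grab_frame, ticket gives the robot as it stands.
- The arm moves only by the tool servo_tool, never from a script. Its argument "deltas" is a list of rows, each a list of 2 entries, a list of its own where there are three numbers: the shift along the tool's x, y, z as a fraction of full scale, then the turn about the tool's z as a fraction of full scale. A call has 1 to 12 rows; each row is the pose to reach, as a shift and turn from the pose commanded when the call began, along the tool's axes at that moment, turning the shorter way round; what a row does not reach only later rows make up. Full scale, the value 1, is 80 mm for a shift and pi rad for a turn. A row lasts 1/12 s, in which the tool goes at most 41.7 mm and 7.16 degrees, less where a joint would pass 70% of its speed; a pose out of reach is approached as far as the arm can. A call with a number of a shift or a turn outside -1 to 1 is refused whole. A call with a gripper value outside its range is refused whole. "claw" is the closure, from -1 (fully open) to 1 (shut), set as the call begins (left out, the last holds). The fingers move at their own pace and stop on an object; "grip_force" is the grip in N (left out, the last holds). Time passes only in rows, so rows that repeat a pose let the fingers close. It gives the time, the measured TCP pose, the force, the opening and the grip force at its end, in the units of the state.
- monitor.sense(): the state, without advancing time (a new reading comes with each control period).
- grab_frame(name): name is "scene" or "top" or "wrist"; returns a dict with "img" (420x560x3 uint8, red, green, blue), "fov_y" (degrees; the focal length in pixels is half the picture's height over the tangent of half this angle, whatever the lens; pixels are square), "cx", "cy" (the principal point, pixels), "extrinsics" (4x4, takes a point from camera to world coordinates). Camera axes: x right, y down, z forward; pixel columns grow to the right and rows downward; lengths in m; the calibration is good to about 2 mm. A picture is of the moment at which its call begins. There is no depth.
- ticket.job_done(): hands the job in; it is judged then, once.
The state is a dict: "time": time; "joint_positions": joint angles; "dq": joint speeds; "joint_efforts": joint torques, N m; "ee_pos": TCP position; "ee_rot": TCP orientation; "contact_force": force on the tool from outside, world axes, zero at the start; "wrist_torque": the same for the moment, N m; "opening": opening from 0.0 (shut) to 1.0 (fully open); "grasp_force": force on a finger pad.
Only numpy, scipy, OpenCV 4.12 (cv2) and the standard library are available. Lean on these libraries where they do the work, as an engineer would, in place of code of your own. Each camera call takes 0.05 s, during which the arm holds its last target. There are 200 camera calls.

## Working session

There is one attempt and no reset: what is moved stays moved. The work goes in short steps, Python scripts to look and compute and a tool call to move; the robot and the scene stay as the last step left them, time stands still between calls to the robot, and variables do not carry over. Pictures are saved under pics/ and viewed, at most 10 in all, crops included, and the job is handed in when it is done.

Besides the shell and the picture viewer there is one more tool, called after "Call:" by a JSON object that holds its "fn" and its "kwargs". servo_tool: Moves the arm, as the interface text tells. Its arguments: {"type":"object","properties":{"deltas":{"type":"array","items":{"type":"array"}},"claw":{"type":"number"},"grip_force":{"type":"number"}},"required":["deltas"]}

```bash
ls; mkdir -p pics; cat > h.py <<'E'
import numpy as np, cv2, pickle
from workcell import monitor, grab_frame, ticket
def snap(name,fn):
    f=grab_frame(name); cv2.imwrite(f'pics/{fn}.png',f['img'][:,:,::-1]); pickle.dump(f,open(f'pics/{fn}.pkl','wb')); return f
def load(fn): return pickle.load(open(f'pics/{fn}.pkl','rb'))
def foc(f): return f['img'].shape[0]/2/np.tan(np.radians(f['fov_y'])/2)
def proj(f,P):
    E=f['extrinsics']; p=(np.atleast_2d(P)-E[:3,3])@E[:3,:3]; k=foc(f)
    return np.c_[f['cx']+k*p[:,0]/p[:,2], f['cy']+k*p[:,1]/p[:,2]]
def ray(f,u,v):
    E=f['extrinsics']; d=E[:3,:3]@np.array([(u-f['cx'])/foc(f),(v-f['cy'])/foc(f),1]); return E[:3,3],d/np.linalg.norm(d)
E
python3 - <<'E'
from h import *
np.set_printoptions(precision=3,suppress=True)
a=snap('scene','s0');b=snap('top','t0');c=snap('wrist','w0')
for f in(a,b,c): print(f['fov_y'],f['cx'],f['cy'],f['extrinsics'].tolist())
print({k:v for k,v in monitor.sense().items()})
E
```

```text
pics
51.17442280783935 281.06142894758773 213.66281774044649 [[-0.03816400583985095, 0.6918728125747764, -0.7210100691932976, 1.409668328519147], [0.9992658049544978, 0.02399008908049614, -0.029871837481967787, 0.0034727654070764833], [-0.0033704164275438243, -0.7216207361528476, -0.6922804008834332, 0.9675234508474677], [0.0, 0.0, 0.0, 1.0]]
47.66608114100934 280.16919762645506 213.35716352786207 [[-0.01609520506354074, -0.9964893755098942, 0.08215758558930081, 0.4490580437989839], [-0.9995908623782445, 0.014093232350474659, -0.02488952895964114, -0.00015802180823503386], [0.023644285226664206, -0.08252457390266399, -0.9963085076813827, 1.6030572798295561], [0.0, 0.0, 0.0, 1.0]]
60.484421427677745 275.31493275527896 209.52096476776995 [[0.3227210658485341, 0.9034240433285534, 0.282269572560474, 0.12100261744882827], [0.9464914273613888, -0.3073238405474169, -0.09851921113460754, 0.5925201594103776], [-0.0022564549598039496, 0.2989599554573697, -0.9542629896647677, 0.372576819599306], [0.0, 0.0, 0.0, 1.0]]
{'time': 0.15, 'joint_positions': array([ 1.157,  0.131,  1.489, -0.   ,  1.523, -0.085]), 'dq': array([ 0.   , -0.002, -0.004, -0.   , -0.002, -0.   ]), 'joint_efforts': array([  0.001, -57.007, -50.116,  -0.   ,   0.01 ,  -0.   ]), 'ee_pos': array([0.194, 0.567, 0.23 ]), 'ee_rot': array([[-0.946,  0.323, -0.001],
       [ 0.323,  0.946, -0.001],
       [ 0.   , -0.001, -1.   ]]), 'contact_force': array([-0.694, -0.116, -0.093]), 'wrist_torque': array([0.   , 0.02 , 0.014]), 'grasp_force': 0.0, 'opening': 0.9976843818423474}
```

View pics/s0.png

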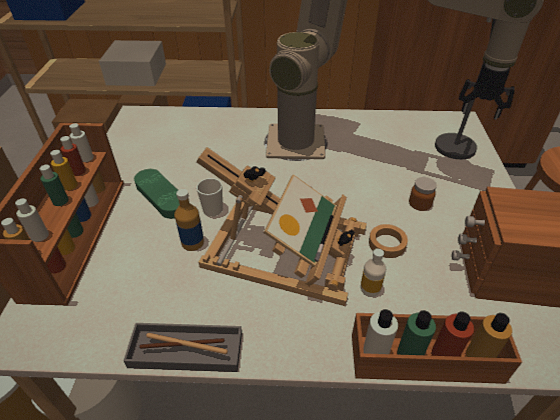

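View pics/t0.png

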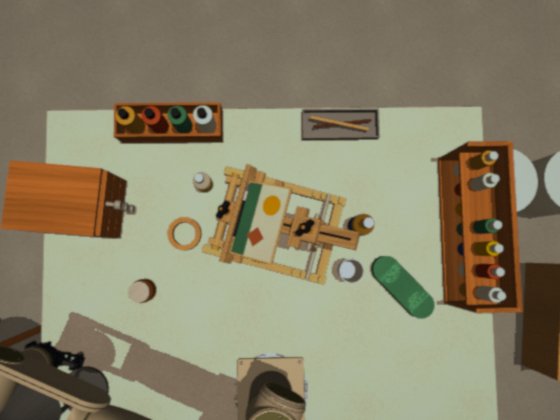

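```bash
python3 - <<'E'
from h import *
for fn,(u,v,w,h) in {'t0':(200,160,176,132),'s0':(190,140,184,138)}.items():
    f=load(fn); c=f['img'][v:v+h,u:u+w,::-1]; s=4
    c=cv2.convertScaleAbs(cv2.resize(c,None,fx=s,fy=s,interpolation=cv2.INTER_CUBIC),alpha=1.4)
    cv2.imwrite(f'pics/{fn}c.png',c)
E
```

```text
(no output)
```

View pics/t0c.png

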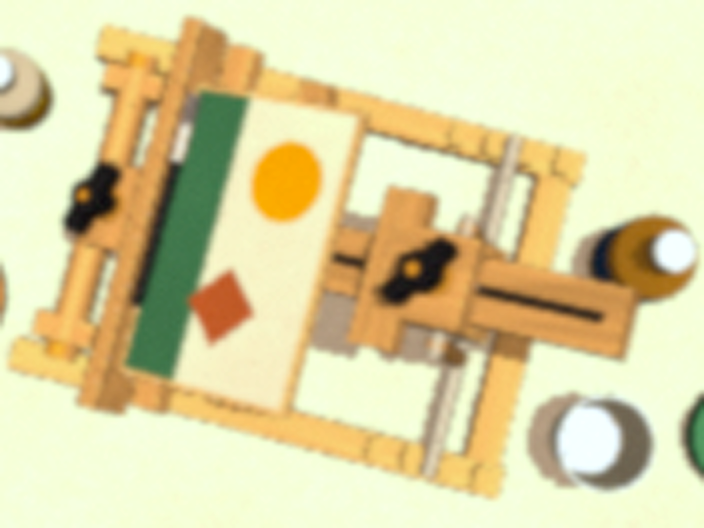

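View pics/s0c.png

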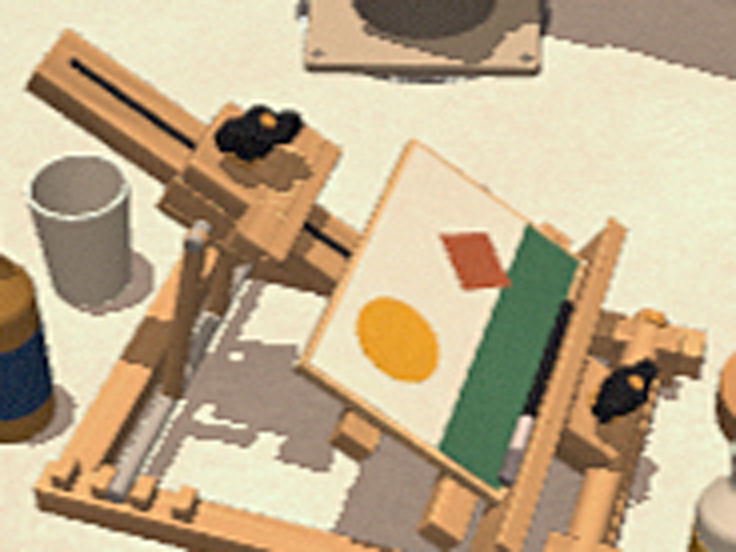

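```bash
cat > tri.py <<'E'
from h import *
np.set_printoptions(precision=4,suppress=True)
def tri(pts):
    A=[];b=[]
    for f,u,v in pts:
        o,d=ray(f,u,v); M=np.eye(3)-np.outer(d,d); A.append(M); b.append(M@o)
    X=np.linalg.lstsq(np.vstack(A),np.hstack(b),rcond=None)[0]
    return X,[np.round(proj(f,X)[0]-[u,v],1) for f,u,v in pts]
E
python3 - <<'E'
from tri import *
t=load('t0');s=load('s0')
P=dict(cap=((413,270),(268,120)),near_top=((282,411),(414,141)),far_top=((363,115),(303,365)),far_bot=((205,92),(500,500)),near_bot=((128,368),(580,262)),
 mast_n=((625,357),(65,32)),mast_f=((636,290),(28,80)),blk_lown=((357,347),(337,150)))
R={}
for k,(a,b) in P.items():
    X,r=tri([(t,a[0]/4+200,a[1]/4+160),(s,b[0]/4+190,b[1]/4+140)]); R[k]=X; print(k,X,r)
up=(R['near_top']+R['far_top']-R['near_bot']-R['far_bot'])/2
print(np.linalg.norm(up),up/np.linalg.norm(up),np.linalg.norm(R['far_top']-R['near_top']))
yaw=np.arctan2(up[1],up[0]); d=R['far_top']-R['near_top'];print(np.degrees(yaw),np.degrees(np.arctan2(d[1],d[0])))
E
```

```text
cap [ 0.5183 -0.0965  0.2658] [array([-0.5,  0. ]), array([-0.6, -0. ])]
near_top [ 0.4191 -0.0028  0.1712] [array([-0.6,  0. ]), array([-0.6, -0. ])]
far_top [ 0.6421 -0.0684  0.1676] [array([-0.4,  0. ]), array([-0.4, -0. ])]
far_bot [0.6745 0.0573 0.0791] [array([-1.1, -0. ]), array([-1.4, -0. ])]
near_bot [0.4534 0.12   0.088 ] [array([-1.1, -0. ]), array([-1.1, -0. ])]
mast_n [ 0.4543 -0.2386  0.2863] [array([-1.4,  0.2]), array([-1.5, -0.1])]
mast_f [ 0.5013 -0.2522  0.2811] [array([-0.1,  0. ]), array([-0.1, -0. ])]
blk_lown [ 0.4656 -0.0572  0.1993] [array([-1.1,  0. ]), array([-1.1, -0. ])]
0.154680731362633 [-0.2159 -0.8033  0.5551] 0.2324888744174959
-105.04668255438808 -16.37439766435771
```

```bash
python3 - <<'E'
from tri import *
from scipy.optimize import least_squares
t=load('t0');s=load('s0')
B=dict(nt=((282,411),(414,141),80,-120),ft=((363,115),(303,365),80,120),fb=((205,92),(500,500),-80,120),nb=((128,368),(580,262),-80,-120))
def fr(yaw):
    c,S=np.cos(yaw),np.sin(yaw);a=np.radians(32)
    return np.array([c*np.cos(a),S*np.cos(a),np.sin(a)]),np.array([-S,c,0]),np.array([-c*np.sin(a),-S*np.sin(a),np.cos(a)])
def res(p):
    u,y,n=fr(p[3]);r=[]
    for a,b,i,j in B.values():
        X=p[:3]+u*i/1000+y*j/1000
        r+=list(proj(t,X)[0]-np.array(a)/4-[200,160])+list(proj(s,X)[0]-np.array(b)/4-[190,140])
    return np.array(r)
o=least_squares(res,[.547,.03,.125,-1.84]);p=o.x;print(p,np.degrees(p[3]));print(o.fun.reshape(-1,2).round(1).tolist())
u,y,n=fr(p[3]);print('u',u,'y',y,'n',n)
for k,X in dict(cap=[.5183,-.0965,.2658],mn=[.4543,-.2386,.2863],mf=[.5013,-.2522,.2811],bl=[.4656,-.0572,.1993]).items():
    d=np.array(X)-p[:3]; print(k,'rel board face: up %.4f across %.4f out %.4f'%(d@u,d@y,d@n))
np.save('board.npy',p)
E
```

```text
[ 0.5465  0.027   0.1253 -1.8457] -105.7501578419697
[[0.4, 2.2], [-1.6, -0.5], [0.4, -0.5], [-1.4, 0.3], [-2.0, -2.0], [-0.3, 0.8], [-2.5, 1.3], [0.3, 0.4]]
u [-0.2302 -0.8162  0.5299] y [ 0.9625 -0.2714  0.    ] n [0.1438 0.51   0.848 ]
cap rel board face: up 0.1817 across 0.0064 out 0.0521
mn rel board face: up 0.3233 across -0.0166 out -0.0122
mf rel board face: up 0.3208 across 0.0323 out -0.0168
bl rel board face: up 0.1266 across -0.0550 out 0.0081
```

Call:
{"fn": "servo_tool", "kwargs": {"deltas": [[[-0.3,-0.3,-0.3],0],[[-0.6,-0.6,-0.6],0],[[-0.9,-0.9,-0.9],0],[[-1,-1,-1],0]], "claw": -1, "grip_force": 20}}

```text
time: 0.48
ee_pos: [0.2457, 0.4644, 0.3153]
ee_rot: [[-0.946, 0.324, 0.003], [0.324, 0.946, 0.003], [-0.002, 0.004, -1.0]]
contact_force: [0.2, -0.4, 1.4]
opening: 1.001
grasp_force: 0.0
```

Call:
{"fn": "servo_tool", "kwargs": {"deltas": [[[-0.33,-0.33,-0.1],0],[[-0.66,-0.66,-0.2],0],[[-1,-1,-0.3],0],[[-1,-1,-0.3],0]]}}

```text
time: 0.82
ee_pos: [0.2963, 0.3608, 0.3371]
ee_rot: [[-0.945, 0.327, 0.003], [0.327, 0.945, -0.0], [-0.003, 0.001, -1.0]]
contact_force: [-0.3, -0.7, 0.1]
opening: 1.001
grasp_force: 0.0
```

Call:
{"fn": "servo_tool", "kwargs": {"deltas": [[[-0.33,-0.33,0],0],[[-0.66,-0.66,0],0],[[-1,-1,0],0],[[-1,-1,0],0]]}}

```text
time: 1.15
ee_pos: [0.3457, 0.2586, 0.3349]
ee_rot: [[-0.945, 0.328, 0.001], [0.328, 0.945, -0.002], [-0.002, -0.002, -1.0]]
contact_force: [-0.6, 0.6, 0.7]
opening: 1.001
grasp_force: 0.0
```

Call:
{"fn": "servo_tool", "kwargs": {"deltas": [[[-0.33,-0.33,0],0],[[-0.66,-0.66,0],0],[[-1,-1,0],0],[[-1,-1,0],0]]}}

```text
time: 1.48
ee_pos: [0.3953, 0.157, 0.3347]
ee_rot: [[-0.945, 0.328, 0.0], [0.328, 0.945, -0.002], [-0.001, -0.002, -1.0]]
contact_force: [0.8, 0.1, 0.1]
opening: 1.002
grasp_force: 0.0
```

Call:
{"fn": "servo_tool", "kwargs": {"deltas": [[[-0.33,-0.33,0],0],[[-0.66,-0.66,0],0],[[-1,-1,0],0],[[-1,-1,0],0]]}}

```text
time: 1.82
ee_pos: [0.4448, 0.0556, 0.3343]
ee_rot: [[-0.945, 0.328, -0.001], [0.328, 0.945, -0.002], [-0.0, -0.002, -1.0]]
contact_force: [0.5, 0.4, -0.2]
opening: 1.002
grasp_force: 0.0
```

Call:
{"fn": "servo_tool", "kwargs": {"deltas": [[[-0.33,-0.33,0],0.03],[[-0.66,-0.66,0],0.06],[[-1,-1,0],0.09],[[-1,-1,0],0.09],[[-1,-1,0],0.09]]}}

```text
time: 2.23
ee_pos: [0.4933, -0.0422, 0.3342]
ee_rot: [[-0.817, 0.576, -0.002], [0.576, 0.817, 0.001], [0.002, -0.001, -1.0]]
contact_force: [0.1, -0.2, 0.7]
opening: 1.002
grasp_force: 0.0
```

```bash
python3 - <<'E'
from h import *
f=snap('wrist','w1'); s=monitor.sense(); print(s['ee_pos'],s['ee_rot'].tolist(),s['joint_positions'])
print(proj(f,[[.516,-.103,.256]]))
E
```

```text
[ 0.49301512 -0.04106532  0.33450971] [[-0.8185202824062427, 0.5744755074485378, -0.0015616117792944275], [0.5744747120869028, 0.8185217647354162, 0.0009621990907705566], [0.001830973040356689, -0.00010952700579317056, -0.9999983177693652]] [-1.87265764e-01 -1.73921113e-01  1.60210935e+00  6.61524153e-04
  1.71511783e+00 -1.14600418e+00]
[[222.59521991 294.28083815]]
```

View pics/w1.png

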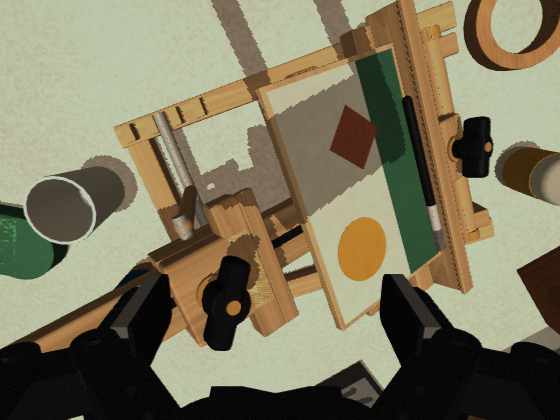

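```bash
python3 - <<'E'
from tri import *
from scipy.optimize import least_squares
t=load('t0');s=load('s0');w=load('w1')
def fr(yaw):
    c,S=np.cos(yaw),np.sin(yaw);a=np.radians(32)
    return np.array([c*np.cos(a),S*np.cos(a),np.sin(a)]),np.array([-S,c,0]),np.array([-c*np.sin(a),-S*np.sin(a),np.cos(a)])
B=[(t,282/4+200,411/4+160,80,-120),(t,363/4+200,115/4+160,80,120),(s,414/4+190,141/4+140,80,-120),(s,303/4+190,365/4+140,80,120),(w,258,88,80,-120),(w,341,328,80,120),(w,392,48,-80,-120)]
def res(p):
    u,y,n=fr(p[3]); return np.hstack([proj(f,p[:3]+u*i/1e3+y*j/1e3)[0]-[a,b] for f,a,b,i,j in B])
o=least_squares(res,np.load('board.npy'),loss='soft_l1');p=o.x;np.save('board.npy',p);print(p,res(p).reshape(-1,2).round(1).tolist())
u,y,n=fr(p[3])
X,r=tri([(t,303.2,227.5),(s,257,170),(w,232,307)]);print('cap',X,r);d=X-p[:3];print(d@u,d@y,d@n)
X,r=tri([(t,303.2,227.5),(w,232,307)]);print('cap tw',X,r)
E=[]
for a,b in((237,262),(220,345)):
    o,dd=ray(w,a,b); l=((p[:3]+.046*n-o)@n)/(dd@n); q=o+l*dd; E.append(q);e=q-p[:3];print(q,e@u,e@y)
v=E[0]-E[1];print('bar angle',np.degrees(np.arctan2(v@y,v@u)),np.linalg.norm(v),'yaw',np.degrees(np.arctan2(v[1],v[0])))
for a,b in((297,315),(247,190)):
    o,dd=ray(w,a,b); l=((p[:3]+.012*n-o)@n)/(dd@n); e=o+l*dd-p[:3];print('xpiece',e@u,e@y)
print('u',u,'n',n)
E
```

```text
[ 0.5515  0.0271  0.1268 -1.8543] [[-0.0, 0.6], [0.7, -1.9], [-1.1, 0.1], [-1.9, 1.1], [1.6, -0.1], [-0.2, 0.5], [-0.6, -4.6]]
cap [ 0.5203 -0.0966  0.2687] [array([-0.4, -0.7]), array([-0.7, -0.4]), array([-0.4, -2.9])]
0.18328492658464413 0.004594076492830057 0.05271520331317017
cap tw [ 0.519  -0.0963  0.2736] [array([-0.4, -0.4]), array([-2.2, -0.4])]
[ 0.5027 -0.0807  0.2543] 0.16695466711543938 -0.01672175289364889
[ 0.5395 -0.1206  0.2718] 0.1999213817933751 0.02976511775274843
bar angle -125.34281108898676 0.056989765915919484 yaw 132.7337563311386
xpiece 0.12455340946981497 0.06916238873720967
xpiece 0.12704336941011257 -0.050996319355801484
u [-0.2372 -0.8142  0.5299] n [0.1482 0.5088 0.848 ]
```

Call:
{"fn": "servo_tool", "kwargs": {"deltas": [[[-0.35,-0.22,0],0.034],[[-0.714,-0.452,0],0.068],[[-0.714,-0.452,0.3],0.068],[[-0.714,-0.452,0.4],0.068],[[-0.714,-0.452,0.4],0.068]], "claw": -0.3}}

```text
time: 2.7
ee_pos: [0.5176, -0.1018, 0.3002]
ee_rot: [[-0.68, 0.733, -0.005], [0.733, 0.68, 0.002], [0.005, -0.002, -1.0]]
contact_force: [-0.8, 0.0, 0.2]
opening: 0.652
grasp_force: 0.0
```

```bash
python3 - <<'E'
from h import *
f=snap('wrist','w2'); s=monitor.sense(); print(s['ee_pos'],s['ee_rot'].tolist(),s['opening'])
print(proj(f,[[.519,-.1035,.258],s['ee_pos']]))
E
```

```text
[ 0.51800907 -0.10184839  0.30194772] [[-0.6805199968563065, 0.7327229440587791, -0.003101794404505966], [0.7327223414828175, 0.6805259666248719, 0.0015424140888147485], [0.0032410138275121153, -0.0012231104279965765, -0.9999939998971248]] 0.6516929513771748
[[275.5893534  246.20733308]
 [276.32312164 281.67073418]]
```

View pics/w2.png

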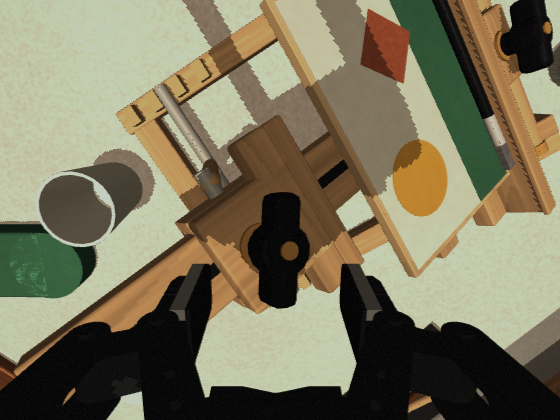

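Call:
{"fn": "servo_tool", "kwargs": {"deltas": [[[-0.02,0,0.2],0],[[-0.02,0,0.4],0],[[-0.02,0,0.6],0],[[-0.02,0,0.71],0],[[-0.02,0,0.71],0],[[-0.02,0,0.71],0]]}}

```text
time: 3.25
ee_pos: [0.5204, -0.1037, 0.2477]
ee_rot: [[-0.68, 0.733, 0.001], [0.733, 0.68, 0.0], [-0.001, 0.001, -1.0]]
contact_force: [-0.2, -0.6, -0.4]
opening: 0.648
grasp_force: 0.1
```

Call:
{"fn": "servo_tool", "kwargs": {"deltas": [[[0,0,0],0],[[0,0,0],0],[[0,0,0],0],[[0,0,0],0],[[0,0,0],0],[[0,0,0],0]], "claw": 1, "grip_force": 20}}

```text
time: 3.75
ee_pos: [0.5207, -0.1045, 0.2477]
ee_rot: [[-0.679, 0.734, 0.002], [0.734, 0.679, 0.0], [-0.001, 0.002, -1.0]]
contact_force: [-0.0, 4.8, 5.3]
opening: 0.314
grasp_force: 19.3
```

Call:
{"fn": "servo_tool", "kwargs": {"deltas": [[[0,0,0],-0.025],[[0,0,0],-0.05],[[0,0,0],-0.075],[[0,0,0],-0.1],[[0,0,0],-0.1]]}}

```text
time: 4.17
ee_pos: [0.5202, -0.1042, 0.2479]
ee_rot: [[-0.875, 0.484, 0.001], [0.484, 0.875, 0.001], [-0.0, 0.001, -1.0]]
contact_force: [-2.5, 6.2, 9.0]
opening: 0.315
grasp_force: 36.2
```

Call:
{"fn": "servo_tool", "kwargs": {"deltas": [[[0,0,0],-0.025],[[0,0,0],-0.05],[[0,0,0],-0.075],[[0,0,0],-0.1],[[0,0,0],-0.125],[[0,0,0],-0.15],[[0,0,0],-0.15]]}}

```text
time: 4.75
ee_pos: [0.5223, -0.1042, 0.2494]
ee_rot: [[-0.999, 0.034, 0.006], [0.034, 0.999, 0.0], [-0.006, 0.001, -1.0]]
contact_force: [4.5, 7.3, 10.9]
opening: 0.311
grasp_force: 25.5
```

```bash
python3 - <<'E'
from h import *
f=snap('scene','s3');s=monitor.sense();print(s['ee_pos'],s['contact_force'],s['wrist_torque'],s['grasp_force'],s['opening'])
c=f['img'][110:230,180:330,::-1]
cv2.imwrite('pics/s3c.png',cv2.convertScaleAbs(cv2.resize(c,None,fx=4,fy=4,interpolation=cv2.INTER_CUBIC),alpha=1.6))
E
```

```text
[ 0.52236434 -0.10418582  0.2493925 ] [ 3.81339657  6.81270312 11.08199155] [ 0.66360878 -0.67719878 -0.00443224] 25.424470870639198 0.3168031434853435
```

View pics/s3c.png

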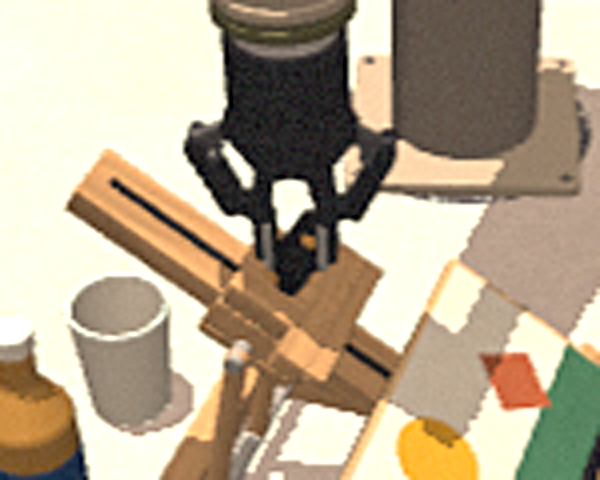

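```bash
python3 - <<'E'
from tri import *
p=np.load('board.npy');yaw=p[3];c,S=np.cos(yaw),np.sin(yaw);a=np.radians(32)
u=np.array([c*np.cos(a),S*np.cos(a),np.sin(a)]);y=np.array([-S,c,0]);n=np.cross(u,y)
f=load('s3');C=np.array([.519,-.1035,.258])+.006*n
for th in(55,70,80,90,100,110):
    b=np.cos(np.radians(th))*u+np.sin(np.radians(th))*y
    q=(proj(f,[C+.029*b,C-.029*b])-[180,110])*4
    print(th,q.round().tolist(),'yaw',np.degrees(np.arctan2(-b[1],-b[0])))
E
```

```text
55 [[265.0, 251.0], [333.0, 238.0]] yaw 133.05434804513214
70 [[272.0, 261.0], [327.0, 229.0]] yaw 146.60301051420328
80 [[277.0, 267.0], [321.0, 223.0]] yaw 155.2519601498354
90 [[283.0, 272.0], [315.0, 218.0]] yaw 163.75659823608785
100 [[290.0, 276.0], [309.0, 214.0]] yaw 172.2612363223403
110 [[297.0, 279.0], [302.0, 211.0]] yaw -179.0898140420276
```

Call:
{"fn": "servo_tool", "kwargs": {"deltas": [[[0,0,0],-0.025],[[0,0,0],-0.05],[[0,0,0],-0.075],[[0,0,0],-0.1],[[0,0,0],-0.12],[[0,0,0],-0.12],[[0,0,0],-0.12]]}}

```text
time: 5.38
ee_pos: [0.5224, -0.1035, 0.2496]
ee_rot: [[-0.943, -0.333, 0.007], [-0.333, 0.943, 0.002], [-0.007, -0.001, -1.0]]
contact_force: [4.8, 9.6, 11.8]
opening: 0.304
grasp_force: 19.9
```

```bash
python3 - <<'E'
from h import *
f=snap('scene','s4');s=monitor.sense();print(s['ee_pos'],s['ee_rot'],s['contact_force'],s['wrist_torque'],s['grasp_force'],s['opening'],s['joint_positions'])
g=snap('top','t4')
c=cv2.resize(f['img'][140:200,220:300,::-1],None,fx=6,fy=6,interpolation=cv2.INTER_CUBIC)
d=cv2.resize(load('s3')['img'][140:200,220:300,::-1],None,fx=4,fy=4,interpolation=cv2.INTER_CUBIC)
cv2.imwrite('pics/s4c.png',cv2.convertScaleAbs(c,alpha=1.8))
E
```

```text
[ 0.52239927 -0.10349914  0.24954071] [[-9.43147431e-01 -3.32308436e-01  6.63519224e-03]
 [-3.32305990e-01  9.43170440e-01  1.50003209e-03]
 [-6.75659050e-03 -7.90162717e-04 -9.99976862e-01]] [ 3.89659931 10.3262469  12.72936303] [ 1.27827337 -0.68965964 -0.07883789] 19.902775461087003 0.3035863021779674 [-0.2941914  -0.06595384  1.65568206  0.00336061  1.54594933 -2.20381411]
```

View pics/s4c.png

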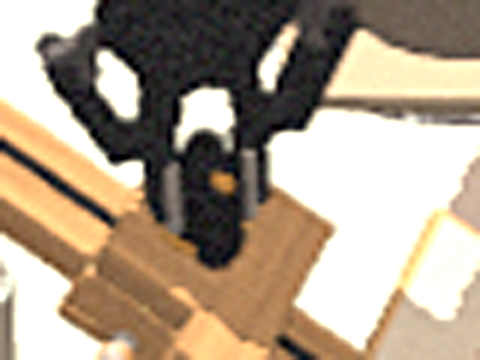

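Call:
{"fn": "servo_tool", "kwargs": {"deltas": [[[-0.031,0.043,0.033],0],[[-0.062,0.086,0.066],0],[[-0.093,0.129,0.099],0],[[-0.124,0.172,0.132],0],[[-0.155,0.215,0.166],0],[[-0.185,0.258,0.199],0],[[-0.216,0.301,0.232],0],[[-0.247,0.345,0.265],0],[[-0.247,0.345,0.265],0]]}}

```text
time: 6.23
ee_pos: [0.5319, -0.0706, 0.2282]
ee_rot: [[-0.943, -0.332, 0.006], [-0.332, 0.943, 0.002], [-0.006, -0.001, -1.0]]
contact_force: [4.0, 10.5, 11.1]
opening: 0.306
grasp_force: 19.9
```

```bash
python3 - <<'E'
from h import *
f=snap('scene','s5');s=monitor.sense();print(s['ee_pos'],s['contact_force'],s['wrist_torque'],s['grasp_force'],s['opening'])
c=f['img'][120:240,200:350,::-1]
cv2.imwrite('pics/s5c.png',cv2.convertScaleAbs(cv2.resize(c,None,fx=5,fy=5,interpolation=cv2.INTER_CUBIC),alpha=1.6))
E
```

```text
[ 0.53188917 -0.07056605  0.22814735] [ 3.56804648 10.36422665 11.94983511] [ 1.41256222 -0.64724477 -0.1306214 ] 19.98916103679221 0.3002674043440217
```

View pics/s5c.png

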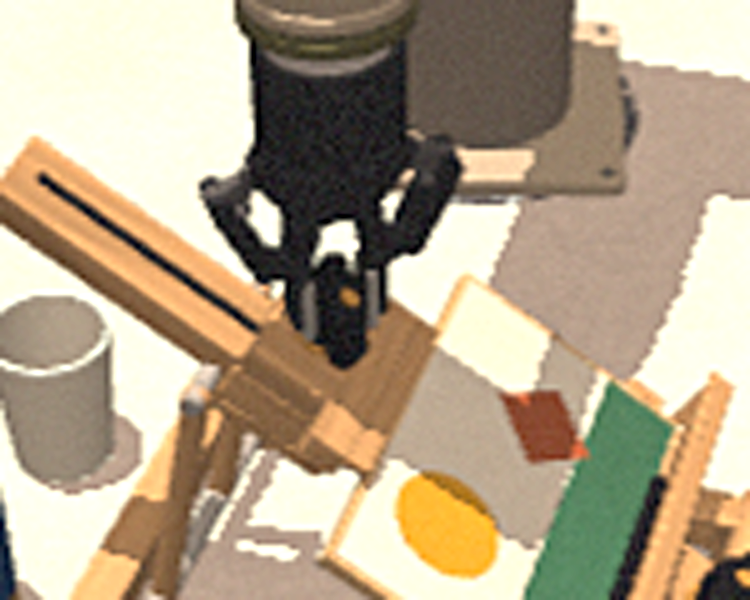

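Call:
{"fn": "servo_tool", "kwargs": {"deltas": [[[-0.02,0.028,0.022],0],[[-0.04,0.056,0.043],0],[[-0.06,0.084,0.065],0],[[-0.08,0.112,0.086],0],[[-0.08,0.112,0.086],0]]}}

```text
time: 6.7
ee_pos: [0.5349, -0.0603, 0.2215]
ee_rot: [[-0.943, -0.332, 0.006], [-0.332, 0.943, 0.001], [-0.006, -0.001, -1.0]]
contact_force: [2.2, 10.7, 13.0]
opening: 0.3
grasp_force: 20.0
```

Call:
{"fn": "servo_tool", "kwargs": {"deltas": [[[-0.006,0.009,0.007],0],[[-0.012,0.017,0.013],0],[[-0.012,0.017,0.013],0]]}}

```text
time: 6.95
ee_pos: [0.5351, -0.0598, 0.2211]
ee_rot: [[-0.943, -0.331, 0.006], [-0.331, 0.943, -0.0], [-0.006, -0.002, -1.0]]
contact_force: [-1.5, 5.2, 16.6]
opening: 0.299
grasp_force: 19.9
```

Call:
{"fn": "servo_tool", "kwargs": {"deltas": [[[0,0,0],0.025],[[0,0,0],0.05],[[0,0,0],0.075],[[0,0,0],0.1],[[0,0,0],0.125],[[0,0,0],0.15],[[0,0,0],0.175],[[0,0,0],0.2],[[0,0,0],0.2]]}}

```text
time: 7.7
ee_pos: [0.5364, -0.0611, 0.2216]
ee_rot: [[-0.957, 0.291, 0.009], [0.291, 0.957, -0.003], [-0.01, 0.0, -1.0]]
contact_force: [5.5, 0.8, 13.5]
opening: 0.301
grasp_force: 39.8
```

Call:
{"fn": "servo_tool", "kwargs": {"deltas": [[[0,0,0],0.025],[[0,0,0],0.05],[[0,0,0],0.075],[[0,0,0],0.1],[[0,0,0],0.125],[[0,0,0],0.15],[[0,0,0],0.17],[[0,0,0],0.17]]}}

```text
time: 8.37
ee_pos: [0.5349, -0.0607, 0.2222]
ee_rot: [[-0.676, 0.737, 0.006], [0.737, 0.676, -0.002], [-0.005, 0.003, -1.0]]
contact_force: [-6.5, 2.0, 24.1]
opening: 0.301
grasp_force: 23.8
```

```bash
python3 - <<'E'
from h import *
s=monitor.sense();print(s['ee_pos'],s['contact_force'],s['wrist_torque'],s['grasp_force'],s['opening'])
E
```

```text
[ 0.53487759 -0.06068724  0.22217377] [-6.50283233  1.9942311  24.14949937] [-0.02847573  1.20417967  0.18393456] 23.84327003848739 0.3014416228549937
```

Call:
{"fn": "servo_tool", "kwargs": {"deltas": [[[0,0,0],0.02],[[0,0,0],0.04],[[0,0,0],0.06],[[0,0,0],0.08],[[0,0,0],0.08]]}}

```text
time: 8.78
ee_pos: [0.5345, -0.0605, 0.2214]
ee_rot: [[-0.471, 0.882, 0.005], [0.882, 0.471, -0.001], [-0.003, 0.004, -1.0]]
contact_force: [-5.1, 3.1, 20.4]
opening: 0.295
grasp_force: 19.8
```

```bash
python3 - <<'E'
from h import *
s=monitor.sense();print(s['ee_pos'],s['ee_rot'],s['contact_force'],s['wrist_torque'],s['grasp_force'],s['opening'])
E
```

```text
[ 0.53453879 -0.06052472  0.2213668 ] [[-0.47112995  0.88205058  0.00483196]
 [ 0.88205732  0.47114044 -0.00125573]
 [-0.00338415  0.00367046 -0.99998754]] [-5.11562395  3.10192365 20.43996514] [0.1304802  1.09117109 0.07239249] 19.772933372296393 0.2949747270508321
```

Call:
{"fn": "servo_tool", "kwargs": {"deltas": [[[0,0,0],0.02],[[0,0,0],0.04],[[0,0,0],0.06],[[0,0,0],0.06]]}}

```text
time: 9.12
ee_pos: [0.5347, -0.0593, 0.2212]
ee_rot: [[-0.299, 0.954, 0.005], [0.954, 0.299, 0.001], [-0.001, 0.005, -1.0]]
contact_force: [-4.2, 7.4, 19.9]
opening: 0.291
grasp_force: 30.0
```

```bash
python3 - <<'E'
from h import *
s=monitor.sense();print(s['ee_pos'],s['contact_force'],s['wrist_torque'],s['grasp_force'],s['opening'])
E
```

```text
[ 0.53474384 -0.05932442  0.22124639] [-4.22057552  7.42593762 19.92855791] [0.70401479 0.93811193 0.56730073] 30.037500942125916 0.29057850815598885
```

Call:
{"fn": "servo_tool", "kwargs": {"deltas": [[[0,0,0],-0.02],[[0,0,0],-0.02],[[0,0,0],-0.02],[[0,0,0],-0.02]], "claw": -0.4}}

```text
time: 9.45
ee_pos: [0.5329, -0.0604, 0.2169]
ee_rot: [[-0.359, 0.933, -0.001], [0.933, 0.359, -0.0], [0.0, -0.001, -1.0]]
contact_force: [-0.3, -0.6, 0.3]
opening: 0.7
grasp_force: 0.0
```

Call:
{"fn": "servo_tool", "kwargs": {"deltas": [[[0,0,-0.2],0],[[0,0,-0.5],0],[[0,0,-0.8],0],[[0,0,-1],0],[[0,0,-1],0],[[0,0,-1],0]]}}

```text
time: 9.95
ee_pos: [0.5336, -0.0605, 0.298]
ee_rot: [[-0.359, 0.933, 0.002], [0.933, 0.359, -0.0], [-0.001, 0.001, -1.0]]
contact_force: [0.2, 0.3, -1.0]
opening: 0.703
grasp_force: 0.0
```

```bash
python3 - <<'E'
from h import *
f=snap('wrist','w9');g=snap('scene','s9');h=snap('top','t9');s=monitor.sense();print(s['ee_pos'],s['ee_rot'],s['contact_force'])
a=cv2.resize(f['img'],(480,360)); b=cv2.resize(g['img'][140:260,210:370],(480,360),interpolation=cv2.INTER_CUBIC)
t=cv2.resize(h['img'][160:295,200:300],(320,432)) 
im=np.zeros((600,800,3),np.uint8); 
f2=cv2.resize(f['img'],(400,300)); im[:300,:400]=f2; im[300:,:]=0
im[:300,400:]=cv2.resize(g['img'][150:240,210:330],(400,300),interpolation=cv2.INTER_CUBIC)
im[300:,:400]=cv2.resize(f['img'][100:310,100:380],(400,300),interpolation=cv2.INTER_CUBIC)
im[300:,400:]=cv2.resize(h['img'][170:260,210:330],(400,300),interpolation=cv2.INTER_CUBIC)
cv2.imwrite('pics/f9.png',cv2.convertScaleAbs(im[:,:,::-1],alpha=1.5))
E
```

```text
[ 0.53245183 -0.06016761  0.29550753] [[-3.59872598e-01  9.32997430e-01 -2.74003182e-03]
 [ 9.33000288e-01  3.59875239e-01  5.24046601e-04]
 [ 1.47500374e-03 -2.36786047e-03 -9.99996109e-01]] [-0.29681123  0.01554248  0.26792134]
```

View pics/f9.png

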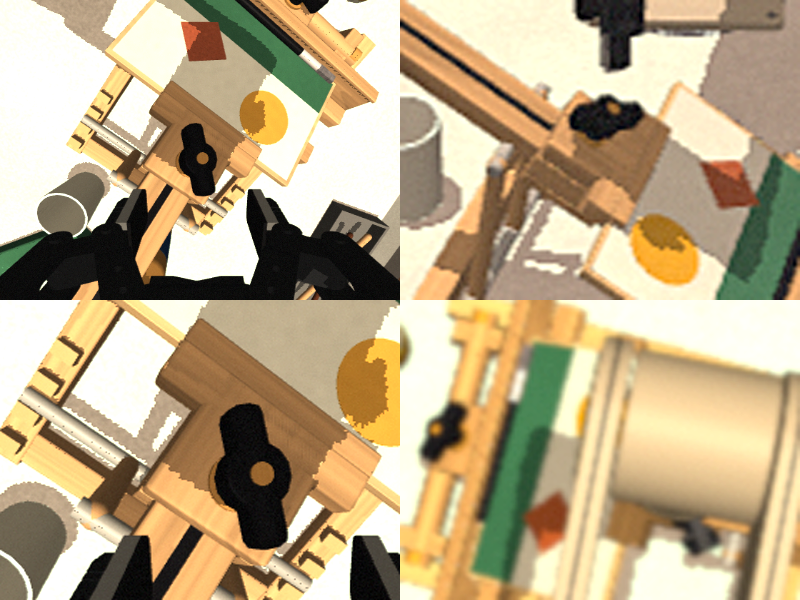

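```bash
python3 - <<'E'
from tri import *
p=np.load('board.npy');yaw=p[3];c,S=np.cos(yaw),np.sin(yaw);a=np.radians(32)
u=np.array([c*np.cos(a),S*np.cos(a),np.sin(a)]);y=np.array([-S,c,0]);n=np.cross(u,y)
f=load('w9')
def on(uv,h):
    o,d=ray(f,*uv); l=((p[:3]+h*n-o)@n)/(d@n); e=o+l*d-p[:3]; return np.array([e@u,e@y])
A,B=on((269,175),.046),on((286,270),.046);v=B-A
print('bar',A,B,np.degrees(np.arctan2(v[1],v[0]))%180,'mid',(A+B)/2)
print('lip',on((236.5,112.6),.012),on((364.6,205),.012))
print('board top corners',on((151,67),0),on((409,258),0))
E
```

```text
bar [ 0.1079 -0.0145] [0.1504 0.0258] 43.516948623454695 mid [0.1292 0.0057]
lip [ 0.0709 -0.0545] [0.0667 0.0647]
board top corners [ 0.0773 -0.1208] [0.0742 0.1273]
```

```bash
python3 - <<'E'
from tri import *
p=np.load('board.npy');yaw=p[3];c,S=np.cos(yaw),np.sin(yaw);a=np.radians(32)
u=np.array([c*np.cos(a),S*np.cos(a),np.sin(a)]);y=np.array([-S,c,0]);n=np.cross(u,y)
def on(f,uv,h):
    o,d=ray(f,*uv); l=((p[:3]+h*n-o)@n)/(d@n); e=o+l*d-p[:3]; return np.array([e@u,e@y])
w1,w9=load('w1'),load('w9')
print('cap',on(w1,(232,307),.0527),on(w9,(284,221),.0527))
for h in(0,-.01): print('corners',h,on(w1,(258,88),h),on(w1,(341,328),h),on(w9,(151,67),h),on(w9,(409,258),h))
for h in(.004,.012): print('lip',h,on(w9,(236.5,112.6),h),on(w9,(364.6,205),h),'before',on(w1,(297,315),h),on(w1,(247,190),h))
# profile across board top edge in w9, beside the clamp (across=+0.09, and -0.09)
for Y in(.09,-.085):
  print(Y)
  for x in np.arange(.062,.096,.0015):
    q=proj(w9,p[:3]+x*u+Y*y)[0]; print('%.4f'%x,w9['img'][int(round(q[1])),int(round(q[0]))],end=' ')
E
```

```text
cap [0.1838 0.0066] [0.1283 0.0073]
corners 0 [ 0.0815 -0.1203] [0.0796 0.1197] [ 0.0773 -0.1208] [0.0742 0.1273]
corners -0.01 [ 0.0757 -0.1208] [0.0738 0.1283] [ 0.0729 -0.1241] [0.0695 0.1339]
lip 0.004 [ 0.0669 -0.055 ] [0.0626 0.0682] before [0.1211 0.0748] [ 0.1237 -0.0492]
lip 0.012 [ 0.0709 -0.0545] [0.0667 0.0647] before [0.1246 0.0692] [ 0.127 -0.051]
0.09
0.0620 [195 201 167] 0.0635 [193 199 165] 0.0650 [194 199 165] 0.0665 [193 198 164] 0.0680 [195 201 168] 0.0695 [193 202 168] 0.0710 [194 202 168] 0.0725 [194 202 168] 0.0740 [194 200 167] 0.0755 [189 155 104] 0.0770 [189 150  95] 0.0785 [189 147  94] 0.0800 [191 160 101] 0.0815 [143 109  70] 0.0830 [137 105  65] 0.0845 [184 186 155] 0.0860 [194 203 173] 0.0875 [194 203 173] 0.0890 [194 201 171] 0.0905 [195 205 175] 0.0920 [194 203 175] 0.0935 [193 200 168] 0.0950 [194 204 174] -0.085
0.0620 [193 191 158] 0.0635 [193 191 158] 0.0650 [195 193 161] 0.0665 [195 194 161] 0.0680 [194 192 159] 0.0695 [193 192 160] 0.0710 [194 191 159] 0.0725 [195 194 160] 0.0740 [193 191 159] 0.0755 [195 193 160] 0.0770 [191 160 102] 0.0785 [189 160 101] 0.0800 [192 161 103] 0.0815 [170 137  86] 0.0830 [150 116  74] 0.0845 [146 112  71] 0.0860 [192 198 167] 0.0875 [81 74 56] 0.0890 [104 101  79] 0.0905 [80 72 55] 0.0920 [70 56 41] 0.0935 [49 35 23] 0.0950 [50 36 22]
```

```bash
python3 -c "
from workcell import ticket
print(ticket.job_done())"
```

```text
the job is handed in; nothing more can be done
None
```

I loosened the top knob, slid the clamp down about 54 mm until it met firm resistance at the board's top edge, retightened the knob and handed the job in. From the last camera images I estimate a gap of about 1 mm and a fully tight knob, but no verdict came back.

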